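# Three hinges for the shutter

### The job

The shutter takes three of the white lift-off hinges: make the grey tray up to exactly three, counting any hinge that already lies in it. Take what is missing from the cardboard, lay each one down flat in the tray without dropping it, and leave the spare hinges, the wedge and the other tools where they are.

Things in the scene. Friction and masses are not known exactly. Their poses are not given: they have to be found in the camera images.
- tray: Open grey plastic parts tray, fixed where it stands: 280 mm (own x) by 220 mm (own y) outside, walls 5 mm thick and 30 mm high, inner floor 270 by 210 mm. Origin at the centre of its underside on the bench; z up; the inner floor is 5 mm above the origin. It stands on one side of the bench, left or right, with the cardboard on the other; turned up to 0.16 rad. One or two hinges already lie in the half nearer the robot (own -x); the farther half is empty.
- carton: Flat piece of brown cardboard, fixed: 290 mm (own x) by 230 mm (own y), 5 mm thick, with the stock of loose hinges lying on it in two rows of two places. Origin at the centre of its underside on the bench; z up; turned up to 0.16 rad.
- hinge_a_center (a point): One of five identical white-painted steel lift-off door hinges, folded shut and rigid as it is handled: 100 mm long (106 mm over the pin ends), 44 mm wide, 13 mm thick, 0.15 to 0.31 kg, lying flat. This point is its centre, 6.5 mm above what it lies on. Its own x runs along the barrel (the long way), y across the width (round barrel at the +y edge, leaf edges at -y), z up. Turned up to 0.3 rad from pointing straight ahead. It may start in the tray or on the cardboard.
- hinge_b_center (a point): One of five identical white-painted steel lift-off door hinges, folded shut and rigid as it is handled: 100 mm long (106 mm over the pin ends), 44 mm wide, 13 mm thick, 0.15 to 0.31 kg, lying flat. This point is its centre, 6.5 mm above what it lies on. Its own x runs along the barrel (the long way), y across the width (round barrel at the +y edge, leaf edges at -y), z up. Turned up to 0.3 rad from pointing straight ahead. It may start in the tray or on the cardboard.
- hinge_c_center (a point): One of five identical white-painted steel lift-off door hinges, folded shut and rigid as it is handled: 100 mm long (106 mm over the pin ends), 44 mm wide, 13 mm thick, 0.15 to 0.31 kg, lying flat. This point is its centre, 6.5 mm above what it lies on. Its own x runs along the barrel (the long way), y across the width (round barrel at the +y edge, leaf edges at -y), z up. Turned up to 0.3 rad from pointing straight ahead. It may start in the tray or on the cardboard.
- hinge_d_center (a point): One of five identical white-painted steel lift-off door hinges, folded shut and rigid as it is handled: 100 mm long (106 mm over the pin ends), 44 mm wide, 13 mm thick, 0.15 to 0.31 kg, lying flat. This point is its centre, 6.5 mm above what it lies on. Its own x runs along the barrel (the long way), y across the width (round barrel at the +y edge, leaf edges at -y), z up. Turned up to 0.3 rad from pointing straight ahead. It may start in the tray or on the cardboard.
- hinge_e_center (a point): One of five identical white-painted steel lift-off door hinges, folded shut and rigid as it is handled: 100 mm long (106 mm over the pin ends), 44 mm wide, 13 mm thick, 0.15 to 0.31 kg, lying flat. This point is its centre, 6.5 mm above what it lies on. Its own x runs along the barrel (the long way), y across the width (round barrel at the +y edge, leaf edges at -y), z up. Turned up to 0.3 rad from pointing straight ahead. It may start in the tray or on the cardboard.
- wedge_center (a point): Pale wooden door wedge, loose: 110 mm long (own x), 40 mm wide, 24 mm thick at the +x end and 3 mm at the -x end. This point is on its middle line, 11 mm above what it lies on. It lies in one of the places among the hinges, in the tray or on the cardboard. It is not to be moved.
- level: Green plastic spirit level, loose, standing on its long edge: 200 mm long (own x), 22 mm wide, 40 mm high. Origin at the centre of its underside. Beyond the work, not to be moved.
- screw_pot: Clear acrylic pot of wood screws, loose: 78 mm across, 80 mm high. Origin at the centre of its underside. Beyond the work, not to be moved.
- tape: Black and steel tape measure, loose, standing on its edge: 72 mm long, 36 mm wide, 66 mm high. Origin at the centre of its underside. Beyond the work, not to be moved.
Mind the look-alikes: they are no part of the job. What is shaped like the part that bears hinge_d_center but yellow is not meant.

How it is judged:
At the end, for the whole second after the job is handed in: Exactly three of the five hinges are in the tray (centre between its walls and at most 34 mm above the bench, lying flat within 0.3 rad, either face up), the other two lie on the cardboard within 30 mm of where they started, and all five are at rest (((x of hinge_a_center in the frame of tray between -0.135 and 0.135 m and y of hinge_a_center in the frame of tray between -0.105 and 0.105 m and z of hinge_a_center in the frame of tray between 0.005 and 0.034 m and (angle between hinge_a_center's own z axis and vertical below 0.3 rad or angle between hinge_a_center's own z axis and vertical above 2.84 rad)) or (distance of hinge_a_center from where it was at the start of the episode below 0.03 m and horizontal distance between hinge_a_center and carton below 0.16 m)) and ((x of hinge_b_center in the frame of tray between -0.135 and 0.135 m and y of hinge_b_center in the frame of tray between -0.105 and 0.105 m and z of hinge_b_center in the frame of tray between 0.005 and 0.034 m and (angle between hinge_b_center's own z axis and vertical below 0.3 rad or angle between hinge_b_center's own z axis and vertical above 2.84 rad)) or (distance of hinge_b_center from where it was at the start of the episode below 0.03 m and horizontal distance between hinge_b_center and carton below 0.16 m)) and ((x of hinge_c_center in the frame of tray between -0.135 and 0.135 m and y of hinge_c_center in the frame of tray between -0.105 and 0.105 m and z of hinge_c_center in the frame of tray between 0.005 and 0.034 m and (angle between hinge_c_center's own z axis and vertical below 0.3 rad or angle between hinge_c_center's own z axis and vertical above 2.84 rad)) or (distance of hinge_c_center from where it was at the start of the episode below 0.03 m and horizontal distance between hinge_c_center and carton below 0.16 m)) and ((x of hinge_d_center in the frame of tray between -0.135 and 0.135 m and y of hinge_d_center in the frame of tray between -0.105 and 0.105 m and z of hinge_d_center in the frame of tray between 0.005 and 0.034 m and (angle between hinge_d_center's own z axis and vertical below 0.3 rad or angle between hinge_d_center's own z axis and vertical above 2.84 rad)) or (distance of hinge_d_center from where it was at the start of the episode below 0.03 m and horizontal distance between hinge_d_center and carton below 0.16 m)) and ((x of hinge_e_center in the frame of tray between -0.135 and 0.135 m and y of hinge_e_center in the frame of tray between -0.105 and 0.105 m and z of hinge_e_center in the frame of tray between 0.005 and 0.034 m and (angle between hinge_e_center's own z axis and vertical below 0.3 rad or angle between hinge_e_center's own z axis and vertical above 2.84 rad)) or (distance of hinge_e_center from where it was at the start of the episode below 0.03 m and horizontal distance between hinge_e_center and carton below 0.16 m)) and ((horizontal distance between each of hinge_a_center, hinge_b_center and carton below 0.16 m and horizontal distance between each of hinge_c_center, hinge_d_center, hinge_e_center and carton above 0.16 m) or (horizontal distance between each of hinge_a_center, hinge_c_center and carton below 0.16 m and horizontal distance between each of hinge_b_center, hinge_d_center, hinge_e_center and carton above 0.16 m) or (horizontal distance between each of hinge_a_center, hinge_d_center and carton below 0.16 m and horizontal distance between each of hinge_b_center, hinge_c_center, hinge_e_center and carton above 0.16 m) or (horizontal distance between each of hinge_a_center, hinge_e_center and carton below 0.16 m and horizontal distance between each of hinge_b_center, hinge_c_center, hinge_d_center and carton above 0.16 m) or (horizontal distance between each of hinge_a_center, hinge_d_center, hinge_e_center and carton above 0.16 m and horizontal distance between each of hinge_b_center, hinge_c_center and carton below 0.16 m) or (horizontal distance between each of hinge_a_center, hinge_c_center, hinge_e_center and carton above 0.16 m and horizontal distance between each of hinge_b_center, hinge_d_center and carton below 0.16 m) or (horizontal distance between each of hinge_a_center, hinge_c_center, hinge_d_center and carton above 0.16 m and horizontal distance between each of hinge_b_center, hinge_e_center and carton below 0.16 m) or (horizontal distance between each of hinge_a_center, hinge_b_center, hinge_e_center and carton above 0.16 m and horizontal distance between each of hinge_c_center, hinge_d_center and carton below 0.16 m) or (horizontal distance between each of hinge_a_center, hinge_b_center, hinge_d_center and carton above 0.16 m and horizontal distance between each of hinge_c_center, hinge_e_center and carton below 0.16 m) or (horizontal distance between each of hinge_a_center, hinge_b_center, hinge_c_center and carton above 0.16 m and horizontal distance between each of hinge_d_center, hinge_e_center and carton below 0.16 m)) and linear speed of each of hinge_a, hinge_b, hinge_c, hinge_d, hinge_e below 0.03 m/s); the robot touches nothing.
It fails at once if the level is moved more than 30 mm (distance of level from where it was at the start of the episode above 0.03 m).
It fails at once if the pot of screws is moved more than 30 mm (distance of screw_pot from where it was at the start of the episode above 0.03 m).
It fails at once if the tape measure is moved more than 30 mm (distance of tape from where it was at the start of the episode above 0.03 m).
It fails at once if the wooden wedge is moved more than 30 mm (distance of wedge_center from where it was at the start of the episode above 0.03 m).
It fails at once if a hinge is dropped (falls free from more than about 30 mm) ((linear speed of hinge_a above 0.8 m/s and contact force between hinge_a and the fingers below 0.05 N) or (linear speed of hinge_b above 0.8 m/s and contact force between hinge_b and the fingers below 0.05 N) or (linear speed of hinge_c above 0.8 m/s and contact force between hinge_c and the fingers below 0.05 N) or (linear speed of hinge_d above 0.8 m/s and contact force between hinge_d and the fingers below 0.05 N) or (linear speed of hinge_e above 0.8 m/s and contact force between hinge_e and the fingers below 0.05 N)).
It also fails if it takes over 54 s, if anything falls off the work surface, if the arm or the gripper's body presses on something with over 40 N, if the wrist force passes 120 N, or if a joint passes its speed limit or range.

### The arm

A 7-joint arm with a two-finger parallel gripper is mounted at the origin on the work surface. World frame = base frame: x ahead of the robot, y to its left, z up, the work surface at z = 0. Lengths are in m, angles in rad, forces in N, time in s.
With the tool pointing down it reaches from about 0.35 to 0.9 m from the base axis. Payload 19.9 kg.
Tool frame: the origin (TCP) lies between the finger pads; the fingertips stand 19 mm ahead of it and the grasp point (between the pads) is the TCP; z points along the fingers, y is the line along which they close (so a half turn about z gives the same grasp; the last joint's range is limited). The gripper opens to 94 mm and grips with 3 to 60 N. Pads are 16 mm wide; open, the fingers measure 119 mm over their backs; the gripper's body (75 mm by 177 mm) begins 78 mm behind the grasp point.
Start: joints at [1.288, 0.417, -0.01, 1.614, 0.005, 1.111, -0.053], TCP at [0.15, -0.607, 0.224] pointing down, gripper open.
Joint ranges: [-2.81, 2.81], [-0.39, 2.02], [-1.27, 1.25], [0.06, 2.57], [-1.19, 4.33], [0.19, 2], [-2.82, 2.82]. Speed limits (rad/s): [1.89, 1.89, 2.39, 2.39, 3.01, 3.01, 3.01].

### API

Orientations are given as a 3x3 rotation matrix whose columns are the frame's x, y, z axes.
In Python, from rig import robot gives the robot as it stands. Calls block until the motion is done:
- robot.move_ptp(position, orientation): joint-space move of the TCP to a pose.
- robot.move_linear(position, velocity=0.15, frame=None, threshold=None): straight line of the TCP; frame=None keeps the orientation; velocity is the mean speed in m/s. With threshold (N) it stops when the force on the tool has changed by that much, and returns True; else False.
- robot.goto_joints(angles): joint-space move.
- robot.gripper_to(opening): finger opening in m; the grip force is fixed at half the most; returns when the fingers have stopped.
- robot.pause(seconds).
- robot.ik(position, orientation): joint angles nearest the present ones, or None.
- robot.get_state(): the state.
- robot.grab_frame(name): name is "scene" or "top"; returns the picture (400x640x3 uint8, red, green, blue); there is no depth.
- robot.camera_info(name): a dict with "fx", "fy", "cx", "cy" (pixels), "rvec" (rotation vector, rad) and "tvec" (3), from world to camera coordinates, as OpenCV has them. Camera axes: x right, y down, z forward; pixel columns grow to the right and rows downward; lengths in m; the calibration is good to about 2 mm. A picture is of the moment at which its call begins. camera_info takes no time and is no camera call.
A pose or a line that the arm cannot do raises robot.PlanningError and nothing moves.
- robot.sign_off(): hands the job in; it is judged then, once.
The state is a dict: "time": time; "qpos": joint angles; "joint_vel": joint speeds; "effort": joint torques, N m; "ee_pos": TCP position; "tool_rot": TCP orientation; "force": force on the tool from outside, world axes, zero at the start; "moment": the same for the moment, N m; "opening": finger opening in m; "grasp_force": force on a finger pad.
Only numpy, scipy, OpenCV 4.12 (cv2) and the standard library are available. Lean on these libraries where they do the work, as an engineer would, in place of code of your own. Each camera call takes 0.05 s, during which the arm holds its last target. There are 200 camera calls.

## Working session

There is one attempt and no reset: what is moved stays moved. The work goes in short steps, each a Python script; the robot and the scene stay as the last script left them, time stands still between calls to the robot, and variables do not carry over. Pictures are saved under pics/ and viewed, at most 10 in all, crops included, and the job is handed in when it is done.

```bash
ls; mkdir -p pics; python3 - <<'E'
from rig import robot
import cv2
for n in("scene","top"):
    cv2.imwrite(f"pics/{n}0.png",robot.grab_frame(n)[:,:,::-1]); print(n,robot.camera_info(n))
E
```

```text
pics
scene {'fx': 374.2940195706064, 'fy': 374.2940195706064, 'cx': 316.9568040272615, 'cy': 191.18338058791787, 'rvec': array([ 1.20373219,  2.43197242, -0.87034905]), 'tvec': array([ 0.2717978 , -0.35104065,  1.13363493])}
top {'fx': 485.0695396958092, 'fy': 485.0695396958092, 'cx': 318.6417007585413, 'cy': 205.49040589921879, 'rvec': array([ 2.20620276, -2.18006236,  0.06019431]), 'tvec': array([0.05148072, 0.55106993, 1.06834509])}
```

View pics/scene0.png

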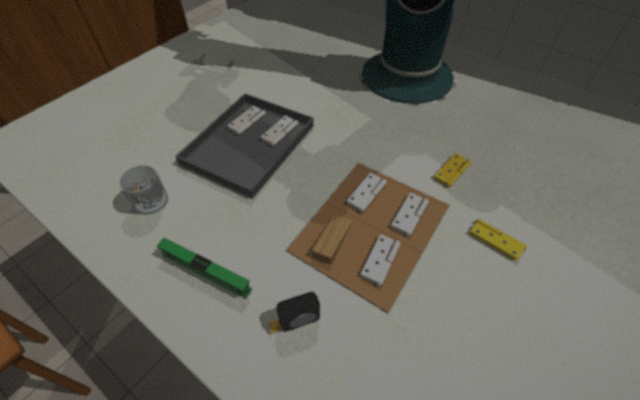

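View pics/top0.png

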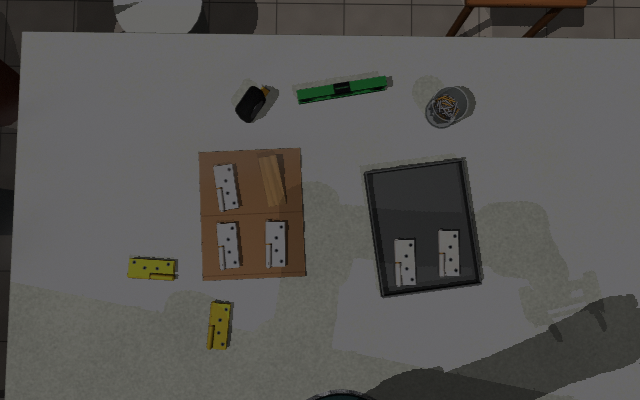

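The tray (right, dark, about (423,227) in the top view) already holds two hinges at (404,262) and (448,252). Three more lie on the cardboard at (227,188), (228,246) and (275,244), with the wedge at (272,180). One is missing, so I'll take the near-left hinge at (228,246), which is (410,214) in the scene view.

```bash
cat > h.py <<'E'
from rig import robot
import cv2, numpy as np
CAM={}
for n in("scene","top"):
    c=robot.camera_info(n); R=cv2.Rodrigues(c["rvec"])[0]
    K=np.array([[c["fx"],0,c["cx"]],[0,c["fy"],c["cy"]],[0,0,1]]); CAM[n]=(K,R,np.ravel(c["tvec"]))
def plane(n,uv,z):
    K,R,t=CAM[n]; uv=np.atleast_2d(uv).astype(float)
    d=np.c_[uv,np.ones(len(uv))]@np.linalg.inv(K).T@R; o=-R.T@t
    return o+d*((z-o[2])/d[:,2])[:,None]
def proj(n,p):
    K,R,t=CAM[n]; q=K@(R@p+t); return q[:2]/q[2]
def tri(us,ut):
    P=[CAM[n][0]@np.c_[CAM[n][1],CAM[n][2]] for n in("scene","top")]
    X=cv2.triangulatePoints(P[0],P[1],np.array(us,float),np.array(ut,float)).ravel(); return X[:3]/X[3]
def whites(n,img):
    """hinge blobs (centre, contour) inside the work area"""
    h=cv2.cvtColor(img,cv2.COLOR_RGB2HSV); m=((h[...,1]<50)&(h[...,2]>105)).astype(np.uint8)*255
    m=cv2.morphologyEx(m,cv2.MORPH_CLOSE,np.ones((3,3)))
    out=[]
    for c in cv2.findContours(m,cv2.RETR_EXTERNAL,cv2.CHAIN_APPROX_NONE)[0]:
        if 250<cv2.contourArea(c)<1300:
            r=cv2.minAreaRect(c); q=plane(n,r[0],.018)[0]
            if .3<q[0]<.8 and abs(q[1])<.5: out.append((np.array(r[0]),c[:,0]))
    return out
def hinges():
    s=whites("scene",robot.grab_frame("scene")); t=whites("top",robot.grab_frame("top")); out=[]
    for ct,c in t:
        q=proj("scene",plane("top",ct,.018)[0])
        if not s: break
        k=min(s,key=lambda a:np.hypot(*(a[0]-q)))
        X=tri(k[0],ct) if np.hypot(*(k[0]-q))<10 else np.full(3,np.nan)
        r=cv2.minAreaRect((plane("top",c,.018)[:,:2]*1000).astype(np.float32))
        b=cv2.boxPoints(r); e=[b[1]-b[0],b[2]-b[1]]; e=max(e,key=np.linalg.norm); e=e*np.sign(e[0])
        out.append((ct,X,np.array(r[0])/1000,sorted(r[1]),np.arctan2(e[1],e[0])))
    return out
E
python3 - <<'E'
from h import *
np.set_printoptions(precision=4,suppress=True)
for o in hinges(): print(*o)
img=robot.grab_frame("top"); h=cv2.cvtColor(img,cv2.COLOR_RGB2HSV)
for u,v in((423,200),(228,228),(228,246),(340,200),(340,330)): print(u,v,h[v,u])
roi=np.zeros(h.shape[:2],np.uint8); roi[150:305,355:490]=1
m=((h[...,2]<75)&(roi>0)).astype(np.uint8)*255
m=cv2.morphologyEx(m,cv2.MORPH_OPEN,np.ones((3,3)))
c=max(cv2.findContours(m,cv2.RETR_EXTERNAL,cv2.CHAIN_APPROX_NONE)[0],key=cv2.contourArea)
r=cv2.minAreaRect((plane("top",c[:,0],.03)[:,:2]*1000).astype(np.float32)); print("tray",r,cv2.boxPoints(r))
E
```

```text
423 200 [90  5 47]
228 228 [120   5 104]
228 246 [120   2 104]
340 200 [135   5 103]
340 330 [ 90   3 102]
tray ((505.7303771972656, -172.18309020996094), (284.09613037109375, 230.59005737304688), 8.314250946044922) [[ 348.5033  -78.6403]
 [ 381.8472 -306.8068]
 [ 662.9574 -265.7259]
 [ 629.6136  -37.5594]]
```

```bash
sed -i 's/h\[...,2\]>105/h[...,2]>85/' h.py
python3 - <<'E'
from h import *
np.set_printoptions(precision=4,suppress=True)
s=robot.grab_frame("scene");h=cv2.cvtColor(s,cv2.COLOR_RGB2HSV)
for u,v in((405,222),(375,268),(245,122)): print(h[v,u])
for n in("scene","top"): print(n,[(a[0].round(1),cv2.contourArea(a[1])) for a in whites(n,robot.grab_frame(n))])
for o in hinges(): print(*o)
E
```

```text
[ 40   5 143]
[  0   2 143]
[ 13  17 134]
scene []
top []
```

```bash
python3 - <<'E'
s=open("h.py").read()
s=s.replace("""    for c in cv2.findContours(m,cv2.RETR_EXTERNAL,cv2.CHAIN_APPROX_NONE)[0]:
        if 250""","""    cs,hi=cv2.findContours(m,cv2.RETR_CCOMP,cv2.CHAIN_APPROX_NONE)
    for c,k in zip(cs,hi[0]):
        if k[3]<0 and 250""")
open("h.py","w").write(s)
E
python3 - <<'E'
from h import *
np.set_printoptions(precision=4,suppress=True)
for n in("scene","top"): print(n,[(a[0].round(1),cv2.contourArea(a[1])) for a in whites(n,robot.grab_frame(n))])
for o in hinges(): print(*o)
E
```

```text
scene [(array([379.7, 258.9]), 1050.5), (array([409.5, 212.7]), 807.0), (array([366.3, 190.6]), 711.5), (array([279.4, 129.4]), 502.5), (array([246.6, 118.6]), 472.0)]
top [(array([404.6, 262.2]), 799.0), (array([448.5, 252.5]), 786.5), (array([227.1, 245.4]), 780.0), (array([275. , 244.5]), 778.0), (array([225.1, 187. ]), 770.5)]
[404.5717 262.149 ] [ 0.4272 -0.135   0.0138] [ 0.4269 -0.1336] [42.03340530395508, 103.66973876953125] 0.046892997
[448.5 252.5] [ 0.4493 -0.2318  0.0153] [ 0.4495 -0.231 ] [41.974586486816406, 99.35165405273438] 0.011929122
[227.0766 245.3934] [0.4596 0.2599 0.0143] [0.4595 0.2601] [41.87593078613281, 102.62596893310547] 0.106959894
[275.  244.5] [0.4628 0.1536 0.0116] [0.4627 0.1538] [39.968204498291016, 99.57707214355469] 0.017919758
[225.1127 186.9827] [0.5906 0.2673 0.0115] [0.5894 0.2674] [41.831756591796875, 104.42854309082031] 0.17336772
```

```bash
cat >> h.py <<'E'
def rot(a,flip):
    c,s=np.cos(a),np.sin(a); f=-1 if flip else 1
    return np.array([[f*c,f*s,0],[f*s,-f*c,0],[0,0,-1.]])
def best(p,a):
    """of the two equivalent half-turn grasps, the one nearest the middle of the last joint"""
    o=[(abs(q[6]),f) for f in(0,1) if (q:=robot.ik(p,rot(a,f))) is not None]; return rot(a,min(o)[1])
def say(k):
    s=robot.get_state(); print(k,round(s["time"],2),np.round(s["ee_pos"],4),np.round(s["force"],1),round(s["opening"],4),round(s["grasp_force"],1))
E
python3 - <<'E'
from h import *
x,y,a=.4596,.260,.107
R=best([x,y,.2],a); say(0)
robot.gripper_to(.07); robot.move_ptp([x,y,.2],R); say("hover")
robot.move_linear([x,y,.06],.15)
print(robot.move_linear([x,y,.027],.04,threshold=8)); say("down")
robot.gripper_to(.02); say("grip")
robot.move_linear([x,y,.06],.06); robot.pause(.2); say("up")
for n in("scene","top"): cv2.imwrite(f"pics/{n}1.png",robot.grab_frame(n)[:,:,::-1])
a,b=cv2.imread("pics/scene1.png"),cv2.imread("pics/top1.png")
cv2.imwrite("pics/both1.png",np.hstack([a[100:320,260:560],b[130:350,140:440]]))
E
```

```text
0 0.7 [ 0.1497 -0.6068  0.2245] [ 0.2 -0.1  0.5] 0.0941 0.0
hover 4.49 [0.46   0.2594 0.1999] [-0.3 -0.1 -0. ] 0.0698 0.0
False
down 6.55 [0.4596 0.2601 0.0272] [ 0.5 -0.3  1. ] 0.0697 0.0
grip 7.08 [0.4597 0.2598 0.0271] [-0.8 -3.1  3.1] 0.0435 30.0
up 7.98 [0.4594 0.26   0.0597] [ 0.3  0.5 -2. ] 0.0431 30.0
```

View pics/both1.png

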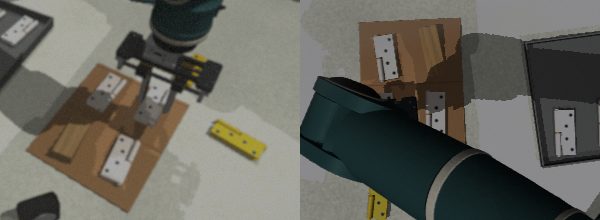

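The crop shows the hinge held level between the fingers, at about (150,100) in the left half. Its neighbours haven't moved. The 43 mm opening and the -2 N load confirm the grip.

```bash
python3 - <<'E'
from h import *
x,y,a=.567,-.163,.145
p=robot.get_state()["ee_pos"]; robot.move_linear([p[0],p[1],.15],.12)
R=best([x,y,.15],a); robot.move_ptp([x,y,.15],R); say("over")
robot.move_linear([x,y,.06],.12); robot.pause(.2)
print(robot.move_linear([x,y,.0255],.03,threshold=4)); say("placed")
robot.gripper_to(.07); say("open")
robot.move_linear([x,y,.2],.12)
robot.goto_joints([1.288,.417,-.01,1.614,.005,1.111,-.053]); say("home")
np.set_printoptions(precision=4,suppress=True)
for o in hinges(): print(*o)
for n in("scene","top"): cv2.imwrite(f"pics/{n}2.png",robot.grab_frame(n)[:,:,::-1])
E
```

```text
over 10.76 [ 0.567  -0.162   0.1497] [ 0.2  0.3 -1.5] 0.0435 30.0
True
placed 12.88 [ 0.5669 -0.1629  0.0271] [-1.2  0.5  8.7] 0.0432 30.0
open 13.48 [ 0.5662 -0.1628  0.0263] [-0.3 -0.1 -0.1] 0.0698 0.0
home 17.27 [ 0.1501 -0.6063  0.2244] [-0.1 -0.5 -0.1] 0.0697 0.0
[404.5726 262.1707] [ 0.4272 -0.1351  0.0138] [ 0.4269 -0.1336] [42.03340530395508, 103.74691772460938] 0.046892986
[448.5 252.5] [ 0.4493 -0.2318  0.0153] [ 0.4495 -0.231 ] [41.974586486816406, 99.35165405273438] 0.011929122
[275.  244.5] [0.4628 0.1536 0.0119] [0.4627 0.1538] [39.968204498291016, 99.57707214355469] 0.017919758
[416.2101 200.47  ] [ 0.5652 -0.1616  0.0095] [ 0.5643 -0.1593] [42.29949188232422, 101.87303161621094] 0.14368193
[225.1127 186.9827] [0.5906 0.2673 0.0114] [0.5894 0.2674] [41.831756591796875, 104.42854309082031] 0.17336772
```

View pics/top2.png

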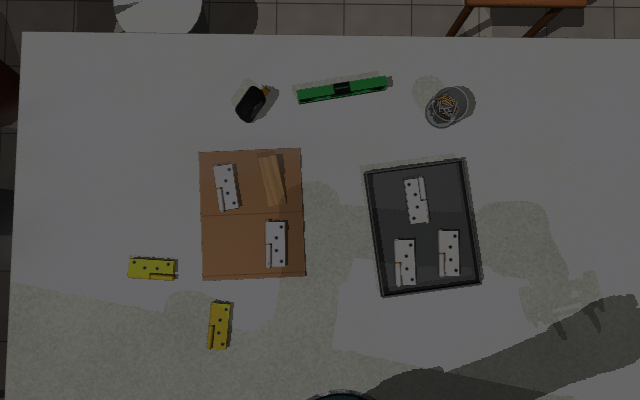

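Three hinges now lie flat in the tray, at (404,262), (448,252) and (416,200). The two spares at (225,187) and (275,244) and the wedge are where they started.

```bash
python3 -c "
from rig import robot
print(robot.sign_off())"
```

```text
the job is handed in; nothing more can be done
None
```

The tray already held two hinges, so I moved one from the cardboard and laid it flat in the empty half; the tray now holds three, nothing else moved in the last pictures, and the job is handed in at about 17 s of the 54 s allowed.

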